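# Fold open the bifold door of a moulding box and seat its mould plate

## Robot

A 7-joint arm with a two-finger parallel gripper is mounted at the origin on a cart in front of the work surface, level with it; the furniture and walls round the work are solid. World frame = base frame: x ahead of the robot, y to its left, z up, the work surface at z = 0. Lengths are in m, angles in rad, forces in N, time in s.
With the tool pointing down it reaches from about 0.425 to 1.025 m from the base axis. Payload 9.4 kg.
Tool frame: the origin (TCP) lies at the very end of the fingers, on their centre line; the grasp point (between the pads) lies 19 mm behind it (ctrl.grip_point_offset is the distance from the TCP to the grasp point, in m); z points along the fingers, y is the line along which they close (so a half turn about z gives the same grasp; the last joint's range is limited). The gripper opens to 93 mm and grips with 3 to 60 N. Pads are 15 mm wide; open, the fingers measure 128 mm over their backs; the gripper's body (75 mm by 188 mm) begins 65 mm behind the grasp point.
Start: joints at [-1.27, 0.599, -0.003, 1.599, 0.002, 0.943, -0.08], TCP at [0.267, 0.674, 0.219] pointing down, gripper open.
Joint ranges: [-2.57, 2.57], [-0.35, 1.97], [-1.29, 1.29], [0.11, 2.56], [-1.05, 4.19], [0.11, 1.86], [-2.63, 2.63]. Speed limits (rad/s): [2.22, 2.22, 3.01, 3.01, 3.14, 3.14, 3.14].

## Interface

Orientations are given as a unit quaternion [w, x, y, z].
In Python, from cell import ctrl, eyes, workorder gives the robot as it stands (ctrl), with the cameras (eyes) and the job (workorder).
- The arm moves only by the shell command python3 jog.py [OPENING] [FORCE], which reads ROWS from standard input. ROWS is a JSON list of rows, 1 to 5 of them, each an object with the fields dx, dy, dz (the shift in m), drx, dry, drz (a rotation vector in rad); a field left out counts as zero; each row is the pose to reach, as a shift and turn from the pose commanded when the command began, along the tool's axes at that moment; what a row does not reach only later rows make up. A row lasts 1/12 s, in which the tool goes at most 0.0417 m and 0.125 rad, less where a joint would pass 70% of its speed; a pose out of reach is approached as far as the arm can. OPENING is the finger opening in m, set as the command begins (- or left out keeps the last). The fingers move at their own pace and stop on an object; FORCE is the grip in N (left out, the last holds). Time passes only in rows, so rows that do not move let the fingers close. It prints the time, the measured TCP pose, the force, the opening and the grip force at its end. Input that does not fit is refused with a message, and nothing moves.
- ctrl.observe(): the state, without advancing time (a new reading comes with each control period).
- eyes.grab_frame(name): name is "side" or "top" or "wrist"; returns the picture (384x512x3 uint8, red, green, blue); there is no depth.
- eyes.calibration(name): a dict with "intrinsics" (3x3 intrinsics, pixels), "k1" (the pictures are not rectified: a ray, as slopes to the right and down, at radius r is drawn at 1 + k1 r^2 times it, then the intrinsics apply), "rvec" (rotation vector, rad) and "tvec" (3), from world to camera coordinates, as OpenCV has them. Camera axes: x right, y down, z forward; pixel columns grow to the right and rows downward; lengths in m; the calibration is good to about 2 mm. A picture is of the moment at which its call begins: read the wrist's pose just before it. calibration takes no time and is no camera call; for the wrist camera it gives the pose at the moment of the call.
- workorder.sign_off(): hands the job in; it is judged then, once.
The state is a dict: "t": time; "joint_positions": joint angles; "qd": joint speeds; "joint_efforts": joint torques, N m; "tool_pos": TCP position; "ee_rot": TCP orientation; "force": force on the tool from outside, world axes, zero at the start; "wrist_torque": the same for the moment, N m; "opening": finger opening in m; "grasp_force": force on a finger pad.
Only numpy, scipy, OpenCV 4.12 (cv2) and the standard library are available. Lean on these libraries where they do the work, as an engineer would, in place of code of your own. Each camera call takes 0.05 s, during which the arm holds its last target. There are 200 camera calls.

## Task

Get the moulding box ready for the next job: pull the two-panel bifold door on its top by the bar handle until both panels are folded fully back, and leave it open. Then take the loose mould plate by its grip bar and lower it over the two locating pins inside the box until it rests flush on the base; do not drop it. Leave the other things on the bench where they are.

Things in the scene. Friction and masses are not known exactly. Their poses are not given: they have to be found in the camera images.
- mould_box: Grey open-topped chest fixed to the worktop, 280 (its x) x 210 (its y) x 115 mm high, walls 12 mm, floor 10 mm; aluminium track rails on both long rims reach 132 mm height. Origin: centre of its underside; z up; x along the track; yaw within 0.25 rad of 0. The mouth, 256 x 186 mm, is covered by a white bifold door, which folds up to stand at the box's +x end, far from the robot.
- panel_a (a joint): Door angle t (rad): tilt of the first panel; 0 closed, 1.48 at the stop (fully folded). It turns on a fixed hinge (door_pivot); the second panel is hinged to it at the middle and its near end runs in the track, so it leans the other way by the same angle t, like a roof. 3 to 5 N at the handle opens it; it stays where left above about 1.2 rad and sinks shut from lower angles.
- door_pivot (a point): Middle of the door's fixed hinge line (along the box's y), at (125, 0, 117) mm in the box frame. Both panels are 125 mm long along the track, 178 mm wide and 10 mm thick, undersides at this height when closed. Folded, they stand together here, up to 242 mm above the worktop.
- door_handle: Steel bow handle on the outer face of the second panel, 27 mm from the fold. Origin: at its foot, on the panel's underside. Its bar is 10 mm thick, along the box's y, 90 mm clear between two posts, its axis 40 mm off the panel's face. The bar can turn between the fingers as the panel tilts.
- handle_bar (a point): Middle of the handle's bar. In the box frame, relative to door_pivot, it lies at x = -0.152 cos t - 0.050 sin t, z = 0.098 sin t + 0.050 cos t (m), t the door angle: 167 mm above the worktop when closed. Fully open it stands out from the upright panel towards -x, at about 219 mm, with the fold about 25 mm above it.
- pins_mid (a point): Point midway between the two steel locating pins inside the box, on the raised base, at (-35, 0, 20) mm in the box frame. The pins stand 45 mm either side of it along the box's y; 12 mm thick, 28 mm tall, the top 6 mm tapered. Hidden while the door is closed.
- mould_plate: Loose aluminium plate 115 (its x) x 125 (its y) x 12 mm, 0.4 to 0.65 kg, flat on the worktop, yaw within 0.6 rad of 0. Origin: centre of its underside; z up. Two through holes, 15 mm wide, at y = +45 and -45 mm take the pins; it fits either way round. A black grip bar stands on two posts on top. Seated, its origin coincides with pins_mid.
- plate_grip (a point): Middle of the plate's grip bar, 76 mm above the plate's underside. The bar is 14 mm wide (along the plate's y), 14 mm high and 90 mm long along the plate's x.
- flask_lid: Bystander: dark solid casting-flask half, 122 x 146 x 34 mm, without through holes. Origin at its underside.
- cast_white: Bystander: white plaster model of a dental arch, 68 x 66 x 29 mm. Origin at its underside.
- cast_cream: Bystander: cream plaster model of a dental arch, 66 x 68 x 29 mm. Origin at its underside.
- tub_white: Bystander: white plastic tub, 73 mm across, 63 mm high. Origin at its underside.
- ink_bottle: Bystander: dark bottle with blue cap, 54 mm across, 96 mm high. Origin at its underside.

How it is judged:
By the outcome, as a careful person would: the job done as asked, in the order asked, and still so for the second after the job is handed in, with the robot touching nothing.
It also fails if it takes over 67 s, if anything falls off the work surface, if the arm or the gripper's body presses on something with over 40 N, if the wrist force passes 120 N, or if a joint passes its speed limit or range.

## Working session

There is one attempt and no reset: what is moved stays moved. The work goes in short steps, Python scripts to look and compute and a shell command to move; the robot and the scene stay as the last step left them, time stands still between calls to the robot, and variables do not carry over. Pictures are saved under pics/ and viewed, at most 12 in all, crops included, and the job is handed in when it is done.

```bash
ls; mkdir -p pics; cat > h.py <<'E'
import numpy as np, cv2
from cell import ctrl, eyes, workorder
from scipy.spatial.transform import Rotation as R
def cal(n):
    c=eyes.calibration(n); return np.array(c["intrinsics"]),c["k1"],cv2.Rodrigues(np.array(c["rvec"],float))[0],np.array(c["tvec"],float).ravel()
def ray(c,uv):
    K,k1,Rm,t=c
    p=cv2.undistortPoints(np.array([[uv]],float),K,np.array([k1,0,0,0.]))[0,0]
    return -Rm.T@t, Rm.T@np.array([p[0],p[1],1])
def onz(c,uv,z):
    o,d=ray(c,uv); return o+d*(z-o[2])/d[2]
def proj(c,P):
    K,k1,Rm,t=c
    return cv2.projectPoints(np.array(P,float).reshape(-1,1,3),cv2.Rodrigues(Rm)[0],t,K,np.array([k1,0,0,0.]))[0][:,0]
def tri(c1,u1,c2,u2):
    o1,d1=ray(c1,u1);o2,d2=ray(c2,u2)
    s=np.linalg.lstsq(np.c_[d1,-d2],o2-o1,rcond=None)[0]
    a,b=o1+s[0]*d1,o2+s[1]*d2
    return (a+b)/2,np.linalg.norm(a-b)
def rot():
    q=ctrl.observe()["ee_rot"]; return R.from_quat([q[1],q[2],q[3],q[0]]).as_matrix()
def save(n,f): 
    im=eyes.grab_frame(n); cv2.imwrite(f,im[:,:,::-1]); return im
E
python3 - <<'E'
from h import *
for n in("top","side"):
    save(n,f"pics/{n}0.png"); c=cal(n); print(n,-c[2].T@c[3],c[2][2],c[0][0,0],c[1])
o=ctrl.observe();print(o);print(rot())
E
```

```text
cell.py
jog.py
pics
top [0.40238881 0.27619661 1.49782607] [ 0.08428819 -0.00397802 -0.99643348] 472.29936504461404 0.012690155684540018
side [-0.05586274  1.32164121  1.05211034] [ 0.36067384 -0.70551778 -0.6100484 ] 472.27951633256686 -0.1378597688406885
{'t': 0.1, 'joint_positions': array([-1.26970731,  0.60001292, -0.00253447,  1.60003094,  0.00181072,
        0.94288398, -0.07976648]), 'qd': array([ 0.00093583, -0.00160779,  0.00173301, -0.00126064,  0.00071937,
       -0.00103822,  0.00074076]), 'joint_efforts': array([ 3.82061466e-03, -7.66551590e+01,  1.50185656e+00, -2.52935779e+01,
       -5.22708683e-02,  1.36156325e-02,  4.08934488e-05]), 'tool_pos': array([0.26729326, 0.67347709, 0.21787647]), 'ee_rot': array([-5.62432252e-05,  1.87728476e-01,  9.82220736e-01, -6.64300413e-04]), 'force': array([-0.52082467,  0.30687326,  0.41338415]), 'wrist_torque': array([ 0.00761298,  0.04432892, -0.04985104]), 'grasp_force': 0.0, 'opening': 0.09301010714401031}
[[-9.29516032e-01  3.68781530e-01 -3.59902733e-04]
 [ 3.68781679e-01  9.29515156e-01 -1.28386237e-03]
 [-1.38929684e-04 -1.32609619e-03 -9.99999111e-01]]
```

View pics/top0.png

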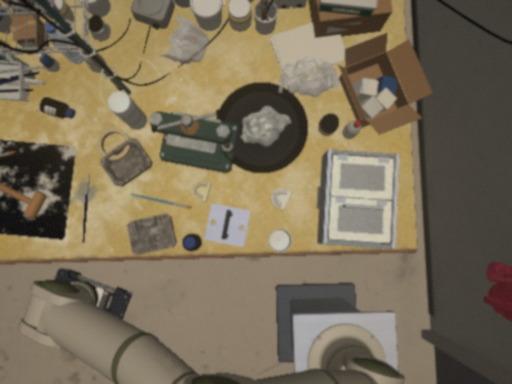

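View pics/side0.png

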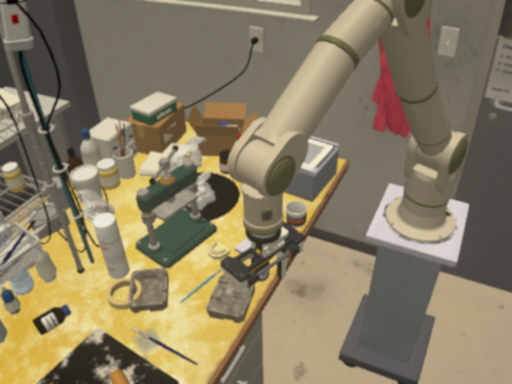

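The top view shows the box at about (361,198), the plate with its black grip at (228,225), and the tub at (279,240). In the side view the arm hides most of the box. I'll zoom in on the top view.

```bash
python3 - <<'E'
from h import *
im=cv2.imread("pics/top0.png")[140:262,190:410]
cv2.imwrite("pics/crop0.png",cv2.resize(im,None,fx=3.6,fy=3.6,interpolation=cv2.INTER_CUBIC))
c=cal("top")
for uv,z in(((361,198),.132),((228,225),.012),((228,222),.083),((279,240),.063)): print(uv,onz(c,uv,z))
E
```

```text
(361, 198) [ 0.49723408 -0.03993954  0.132     ]
(228, 225) [0.43207419 0.35356185 0.012     ]
(228, 222) [0.43960666 0.34966048 0.083     ]
(279, 240) [0.38157238 0.19780758 0.063     ]
```

View pics/crop0.png

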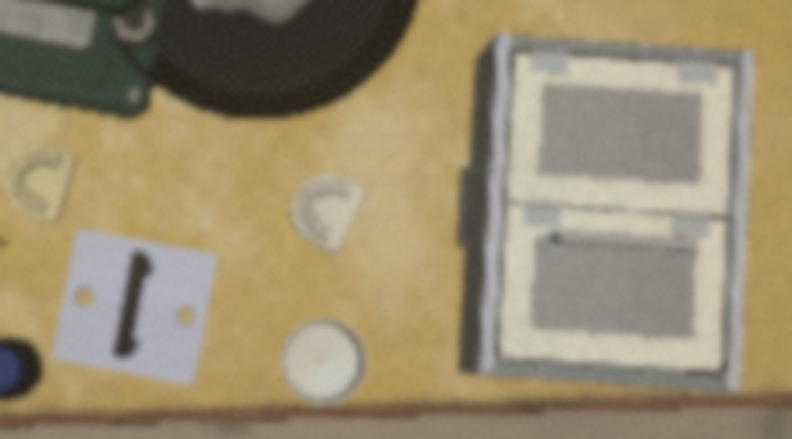

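The crop shows the two panels, with the rails at x=495 and 742 (crop pixels), the handle line near (620,240), and the plate corners and holes sharp enough to read. I'll turn these into poses.

```bash
cat >> h.py <<'E'
def delta(P,yaw_y):
    """tool shift & turn to put TCP at P, tool down, tool y along world heading yaw_y (mod pi)"""
    A=rot();o=ctrl.observe();d=A.T@(np.array(P)-o["tool_pos"])
    best=None
    for k in(0,np.pi):
        y=np.array([np.cos(yaw_y+k),np.sin(yaw_y+k),0]);z=np.array([0,0,-1.]);B=np.c_[np.cross(y,z),y,z]
        r=R.from_matrix(A.T@B).as_rotvec()
        if best is None or np.linalg.norm(r)<np.linalg.norm(best): best=r
    print("shift",d.round(4),"turn",best.round(4),"q7",o["joint_positions"][6].round(3),"t",o["t"])
E
python3 - <<'E'
from h import *
c=cal("top")
def w(u,v,z): return onz(c,((u+.5)/3.6-.5+190,(v+.5)/3.6-.5+140),z)
def rep(n,L,z):
    P=np.array([w(*p,z) for p in L])[:,:2] # order far-left, far-right, near-right, near-left
    e=[np.linalg.norm(P[i]-P[(i+1)%4]) for i in range(4)]
    dx=P[0]+P[1]-P[2]-P[3]; dy=P[0]+P[3]-P[1]-P[2]
    print(n,P.mean(0).round(4),"sides",np.round(e,4),"yaw",np.arctan2(dx[1],dx[0]),np.arctan2(-dy[0],dy[1]))
rep("panel",[(515,52),(733,68),(719,372),(500,360)],.127)
rep("rails",[(500,36),(752,53),(738,387),(480,372)],.132)
rep("plate",[(78,230),(216,257),(192,383),(54,358)],.012)
a,b=w(84,296,.012),w(185,315,.012);print("holes",a,b,(a+b)/2,np.linalg.norm(a-b),np.arctan2(-(a-b)[0],(a-b)[1]))
a,b=w(142,260,.083),w(125,350,.083);print("grip",a,b,(a+b)/2,np.linalg.norm(a-b),np.arctan2((a-b)[1],(a-b)[0]))
print("handle",w(555,238,.167),w(695,248,.167))
E
```

```text
panel [ 0.4962 -0.0409] sides [0.1776 0.2467 0.1755 0.2503] yaw -0.0938073692742692 -0.09177591363259607
rails [ 0.4968 -0.0403] sides [0.2046 0.27   0.2059 0.2723] yaw -0.09719584740482101 -0.09038066205752975
plate [0.4326 0.3562] sides [0.1231 0.1115 0.122  0.1133] yaw -0.20993865954055088 -0.21333173488040258
holes [0.44321095 0.40050555 0.012     ] [0.42425198 0.31285389 0.012     ] [0.43373146 0.35667972 0.012     ] 0.08967862598429188 -0.21301748176907406
grip [0.4698412  0.34572302 0.083     ] [0.39566281 0.36151763 0.083     ] [0.432752   0.35362032 0.083     ] 0.07584130053547596 -0.209794360988207
handle [0.4742212  0.01764121 0.167     ] [ 0.46339953 -0.09151521  0.167     ]
```

```bash
python3 -c "
from h import *
delta([.4695,-.038,.28],-.093)"
```

```text
shift [-0.4503 -0.5868 -0.0613] turn [-1.0000e-03  1.0000e-03  1.2861e+00] q7 -0.08 t 0.1
```

```bash
echo '[{"dx":-0.02, "dy":-0.028, "dz":-0.012}, {"dx":-0.045, "dy":-0.06, "dz":-0.025}, {"dx":-0.07, "dy":-0.09, "dz":-0.035}, {"dx":-0.095, "dy":-0.12, "dz":-0.045}, {"dx":-0.12, "dy":-0.155, "dz":-0.06}]' | python3 jog.py && echo '[{"dx":-0.024, "dy":-0.032}, {"dx":-0.048, "dy":-0.064}, {"dx":-0.072, "dy":-0.096}, {"dx":-0.096, "dy":-0.128}, {"dx":-0.12, "dy":-0.16}]' | python3 jog.py && echo '[{"dx":-0.024, "dy":-0.03, "drz":0.12}, {"dx":-0.048, "dy":-0.06, "drz":0.24}, {"dx":-0.072, "dy":-0.09, "drz":0.36}, {"dx":-0.096, "dy":-0.12, "drz":0.48}, {"dx":-0.12, "dy":-0.15, "drz":0.6}]' | python3 jog.py && python3 -c "
from h import *
delta([.4695,-.038,.28],-.093)"
```

```text
t: 0.52
tool_pos: [0.3214, 0.4869, 0.2768]
ee_rot: [-0.0, 0.188, 0.982, -0.001]
force: [0.2, 1.3, 1.0]
opening: 0.093
grasp_force: 0.0
t: 0.93
tool_pos: [0.3734, 0.2941, 0.2773]
ee_rot: [-0.0, 0.188, 0.982, -0.0]
force: [0.2, -0.2, 0.3]
opening: 0.0934
grasp_force: 0.0
t: 1.35
tool_pos: [0.4296, 0.1106, 0.2774]
ee_rot: [0.0, 0.472, 0.881, 0.0]
force: [0.4, 1.5, -0.1]
opening: 0.0928
grasp_force: 0.0
shift [-0.1457 -0.0491 -0.0026] turn [ 2.000e-04 -2.000e-04  6.802e-01] q7 0.289 t 1.35
```

```bash
echo '[{"dx":-0.03, "dy":-0.01, "drz":0.12}, {"dx":-0.06, "dy":-0.02, "drz":0.24}, {"dx":-0.09, "dy":-0.03, "drz":0.36}, {"dx":-0.12, "dy":-0.04, "drz":0.48}, {"dx":-0.1457, "dy":-0.049, "drz":0.6}]' | python3 jog.py && echo '[{"drz":0.07}, {"drz":0.07}, {"drz":0.07}]' | python3 jog.py && python3 -c "
from h import *
delta([.4695,-.038,.28],-.093)
c=cal('wrist'); save('wrist','pics/w1.png'); print(proj(c,[[.4695,-.038,.167]]))"
```

```text
t: 1.77
tool_pos: [0.4705, -0.0379, 0.2774]
ee_rot: [0.0, 0.712, 0.702, 0.0]
force: [0.6, -0.5, 0.5]
opening: 0.0927
grasp_force: 0.0
t: 2.02
tool_pos: [0.4702, -0.0355, 0.2771]
ee_rot: [-0.0, 0.733, 0.68, -0.0]
force: [-0.3, 0.4, -0.6]
opening: 0.093
grasp_force: 0.0
shift [-0.0026 -0.0005 -0.0029] turn [-0.0006  0.      0.0185] q7 0.057 t 2.0167
[[259.5635277  191.71554791]]
```

View pics/w1.png

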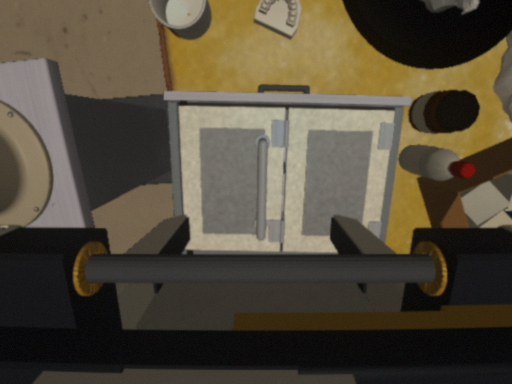

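The wrist view shows the handle bar at (262,139)–(262,240), with its middle within 3 px of the prediction. The fingers straddle it, so I'll descend and grip.

```bash
echo '[{"dx":-0.001, "dz":0.03, "drz":0.018}, {"dx":-0.002, "dz":0.06, "drz":0.018}, {"dx":-0.0026, "dz":0.09, "drz":0.018}, {"dx":-0.0026, "dz":0.115, "drz":0.018}, {"dx":-0.0026, "dz":0.129, "drz":0.018}]' | python3 jog.py 0.05 && echo '[{}, {}, {}, {}]' | python3 jog.py 0.0 20  && python3 -c "
from h import *
delta([.4696,-.0381,.148],-.093)"
```

```text
t: 2.48
tool_pos: [0.469, -0.037, 0.146]
ee_rot: [-0.001, 0.738, 0.674, -0.001]
force: [0.4, -1.1, 0.3]
opening: 0.0644
grasp_force: 0.0
t: 2.82
tool_pos: [0.4709, -0.0381, 0.1495]
ee_rot: [0.001, 0.739, 0.673, 0.001]
force: [-0.3, 0.6, -0.8]
opening: 0.0378
grasp_force: 0.0
shift [-0.0002 -0.0013  0.0015] turn [ 0.0019 -0.0005 -0.0009] q7 0.208 t 2.8167
```

```bash
echo '[{}, {}, {}, {}, {}]' | python3 jog.py 0.0 20  && python3 - <<'E'
from h import *
# path in tool axes (tool y along +-box x, z down) relative to current
o=ctrl.observe();A=rot();y=-.093
bx=np.array([np.cos(y),np.sin(y),0])
for t in np.arange(0,1.53,.1).tolist()+[1.48]:
    X=-.152*np.cos(t)-.05*np.sin(t)+.152; Z=.098*np.sin(t)+.05*np.cos(t)-.05
    print(round(t,2),(A.T@(bx*X+[0,0,Z])).round(4))
E
```

```text
t: 3.23
tool_pos: [0.4717, -0.0384, 0.1488]
ee_rot: [0.001, 0.74, 0.673, 0.001]
force: [3.7, 0.0, 2.1]
opening: 0.0091
grasp_force: 20.0
0.0 [0. 0. 0.]
0.1 [-0.     -0.0042 -0.0095]
0.2 [-0.     -0.0068 -0.0185]
0.3 [-0.     -0.0079 -0.0268]
0.4 [-0.     -0.0074 -0.0342]
0.5 [-0.     -0.0052 -0.0409]
0.6 [-0.     -0.0015 -0.0466]
0.7 [ 0.      0.0037 -0.0514]
0.8 [ 0.      0.0104 -0.0551]
0.9 [ 0.      0.0185 -0.0578]
1.0 [ 0.0001  0.028  -0.0594]
1.1 [ 0.0001  0.0387 -0.0599]
1.2 [ 0.0001  0.0505 -0.0593]
1.3 [ 0.0001  0.0633 -0.0576]
1.4 [ 0.0001  0.0771 -0.0548]
1.5 [ 0.0002  0.0915 -0.051 ]
1.48 [ 0.0002  0.0886 -0.0519]
```

```bash
echo '[{"dy":-0.0042, "dz":-0.0095}, {"dy":-0.0068, "dz":-0.0185}, {"dy":-0.0079, "dz":-0.0268}, {"dy":-0.0074, "dz":-0.0342}, {"dy":-0.0052, "dz":-0.0409}]' | python3 jog.py && echo '[{"dy":0.0037, "dz":-0.0057}, {"dy":0.0089, "dz":-0.0105}, {"dy":0.0156, "dz":-0.0142}, {"dy":0.0237, "dz":-0.0169}, {"dy":0.0332, "dz":-0.0185}]' | python3 jog.py
```

```text
t: 3.65
tool_pos: [0.4654, -0.0378, 0.1897]
ee_rot: [0.0, 0.74, 0.673, 0.0]
force: [4.6, 0.5, -9.1]
opening: 0.0093
grasp_force: 20.0
t: 4.07
tool_pos: [0.4958, -0.0407, 0.2084]
ee_rot: [-0.002, 0.74, 0.673, -0.001]
force: [-5.6, 2.3, 10.8]
opening: 0.0094
grasp_force: 20.0
```

```bash
echo '[{"dy":0.0107, "dz":-0.0005}, {"dy":0.0225, "dz":0.0001}, {"dy":0.0353, "dz":0.0018}, {"dy":0.0491, "dz":0.0046}, {"dy":0.0615, "dz":0.0075}]' | python3 jog.py && echo '[{"dy":0.001, "dz":0.0003}, {"dy":0.002, "dz":0.0005}, {"dy":0.002, "dz":0.0005}]' | python3 jog.py && python3 -c "
from h import *
y=-.093;bx=np.array([np.cos(y),np.sin(y),0]);p=np.array([.4965,-.0406,.117])+bx*(.125-.152*np.cos(1.48)-.05*np.sin(1.48))+np.array([0,0,.098*np.sin(1.48)+.05*np.cos(1.48)-.019])
print(p);save('top','pics/top2.png')"
```

```text
t: 4.48
tool_pos: [0.5594, -0.0467, 0.1999]
ee_rot: [-0.001, 0.74, 0.673, -0.001]
force: [-3.0, 0.8, -1.9]
opening: 0.0089
grasp_force: 20.0
t: 4.73
tool_pos: [0.5598, -0.0467, 0.1993]
ee_rot: [-0.002, 0.74, 0.673, -0.001]
force: [-6.5, 2.0, 3.3]
opening: 0.0092
grasp_force: 20.0
[ 0.55765843 -0.04630419  0.2001299 ]
```

```bash
echo '[{"dy":0.002, "dz":0.0008}, {"dy":0.004, "dz":0.0012}, {"dy":0.004, "dz":0.0012}]' | python3 jog.py && echo '[{"dy":0.002}, {"dy":0.003}, {"dy":0.003}]' | python3 jog.py 
```

```text
t: 5.03
tool_pos: [0.5599, -0.0468, 0.1985]
ee_rot: [-0.005, 0.74, 0.673, -0.003]
force: [-20.8, 3.6, 21.0]
opening: 0.009
grasp_force: 20.0
t: 5.28
tool_pos: [0.56, -0.0469, 0.1982]
ee_rot: [-0.007, 0.74, 0.673, -0.005]
force: [-28.9, 4.4, 28.5]
opening: 0.0092
grasp_force: 20.0
```

```bash
echo '[{"dy":-0.004}, {"dy":-0.0065, "dz":-0.001}, {"dy":-0.0065, "dz":-0.001}, {"dy":-0.0065, "dz":-0.001}]' | python3 jog.py 0.026 && echo '[{"dz":-0.01}, {"dz":-0.03}, {"dz":-0.06}, {"dz":-0.09}, {"dz":-0.13}]' | python3 jog.py && python3 -c "
from h import *
save('wrist','pics/w3.png')
delta([.4327,.3553,.20],-.2115+np.pi/2)"
```

```text
t: 5.62
tool_pos: [0.5627, -0.0473, 0.1998]
ee_rot: [0.001, 0.74, 0.673, 0.0]
force: [0.4, 0.4, -0.1]
opening: 0.0255
grasp_force: 0.0
t: 6.03
tool_pos: [0.5613, -0.0472, 0.3303]
ee_rot: [-0.0, 0.74, 0.673, -0.001]
force: [1.1, 0.7, -0.2]
opening: 0.026
grasp_force: 0.0
shift [ 0.3889 -0.1714  0.1375] turn [ 0.0078  0.0058 -1.4555] q7 0.078 t 6.0833
```

```bash
echo '[{"dx":0.01, "dy":-0.035}, {"dx":0.02, "dy":-0.07}, {"dx":0.03, "dy":-0.1}, {"dx":0.03, "dy":-0.1}]' | python3 jog.py && python3 -c "
from h import *
o=ctrl.observe(); c=cal('wrist'); im=save('wrist','pics/w4.png'); save('top','pics/top4.png')
y=-.093;b=np.array([.4975,-.0406]);Rm=np.array([[np.cos(y),-np.sin(y)],[np.sin(y),np.cos(y)]])
for s in(.045,-.045):
  p=b+Rm@[-.035,s]; print(p,proj(c,[[*p,.048],[*p,.02]]))
print(-c[2].T@c[3],o['tool_pos'])
"
```

```text
t: 6.42
tool_pos: [0.4606, -0.0064, 0.3299]
ee_rot: [-0.001, 0.739, 0.673, -0.0]
force: [-0.4, -0.3, -0.1]
opening: 0.0259
grasp_force: 0.0
[0.46683022 0.00745585] [[263.13821148 157.13184936]
 [262.96581066 155.28900765]]
[ 0.45847228 -0.08215523] [[262.93839397 208.60582503]
 [262.78471944 204.02591822]]
[0.46661546 0.06005327 0.49703968] [ 0.46056527 -0.00641075  0.32990454]
```

View pics/w4.png

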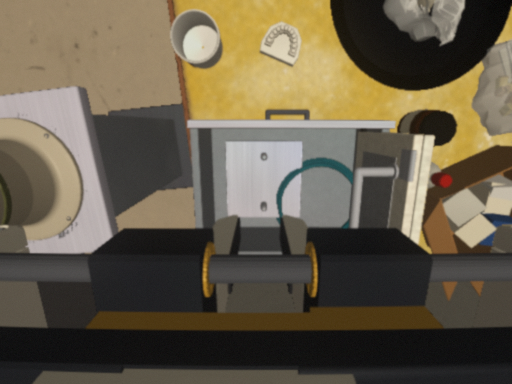

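The wrist view shows the door folded fully upright, and the pins at about (264,156) and (264,206), within 2 px of prediction. I'll refine the pin centroids numerically.

```bash
python3 - <<'E'
from h import *
im=cv2.imread("pics/w4.png",0).astype(float); c=cal("wrist")
P=[]
for (u,v) in((264,156),(264,206)):
    w=im[v-8:v+9,u-8:u+9]; bg=np.median(w); m=np.abs(w-bg)*(np.abs(w-bg)>15)
    Y,X=np.mgrid[v-8:v+9,u-8:u+9]; uv=((m*X).sum()/m.sum(),(m*Y).sum()/m.sum()); p=onz(c,uv,.045); P.append(p)
    print(bg,uv,p); print(w[3:15,3:14].astype(int))
d=P[0]-P[1]; print((P[0]+P[1])/2,np.linalg.norm(d),np.arctan2(-d[0],d[1]))
# yaw from the far rim edge / raised base
E
```

```text
190.0 (np.float64(263.44454573078093), np.float64(155.8963840777879)) [0.473237   0.00782018 0.045     ]
[[194 194 188 185 183 185 185 190 192 190 190]
 [195 187 175 158 150 151 158 178 189 189 191]
 [191 178 145 118 107 108 123 156 182 190 190]
 [189 165 121  97  99 104 109 136 170 188 190]
 [186 157 114 104 117 125 118 124 160 182 189]
 [183 153 114 118 142 150 138 126 152 179 189]
 [185 153 116 123 152 159 144 129 151 178 187]
 [187 166 127 118 136 147 130 128 160 183 187]
 [191 181 151 128 121 127 127 144 174 187 190]
 [192 188 176 160 147 152 161 171 185 188 188]
 [192 192 189 184 179 182 185 187 190 189 188]
 [192 192 193 190 191 191 191 192 190 190 187]]
182.0 (np.float64(263.18718258766626), np.float64(205.42950423216445)) [ 0.46505718 -0.07877665  0.045     ]
[[183 178 166 153 144 147 157 173 183 185 184]
 [180 165 136 110 100 105 123 153 176 185 183]
 [178 153 109  86  83  87  98 132 170 183 183]
 [175 142  98  82  83  88  92 121 165 182 185]
 [169 131  93  86  91  94  96 114 164 181 185]
 [172 133  94  96 105 109 103 119 164 181 185]
 [173 136 102 106 123 128 119 123 163 181 184]
 [174 145 113 119 142 146 130 131 166 181 184]
 [179 161 132 131 149 150 134 140 168 181 184]
 [181 175 156 139 144 147 142 158 176 183 185]
 [183 182 173 162 162 164 164 175 183 185 184]
 [184 182 179 180 179 181 180 183 184 185 184]]
[ 0.46914709 -0.03547823  0.045     ] 0.08698229900643625 -0.09417919495845622
```

```bash
python3 - <<'E'
from h import *
def pins(f,c):
    im=cv2.imread(f,0).astype(float);P=[onz(c,uv,.048) for uv in((263.4,156.9),(263.3,208.1))]
    d=P[0]-P[1]; print(P,(P[0]+P[1])/2,np.linalg.norm(d),np.arctan2(-d[0],d[1]))
o=ctrl.observe();c=cal("wrist");print(o["t"],o["tool_pos"],-c[2].T@c[3],rot()[:,2]);pins("pics/w4.png",c)
o=ctrl.observe();c=cal("wrist");save("wrist","pics/w5.png");print(o["t"],o["tool_pos"],-c[2].T@c[3],rot()[:,2])
c=cal("wrist");print(-c[2].T@c[3],c[2][2])
print(np.abs(cv2.imread("pics/w5.png").astype(int)-cv2.imread("pics/w4.png")).mean())
c=cal("top")
E
```

```text
6.5167 [ 0.46513851 -0.00731795  0.33057661] [0.47051536 0.05928353 0.49766073] [ 2.06179599e-03  9.83000301e-04 -9.99997391e-01]
[array([0.47299565, 0.00649799, 0.048     ]), array([ 0.46485532, -0.08274587,  0.048     ])] [ 0.46892549 -0.03812394  0.048     ] 0.08961434808795912 -0.09096272698625117
6.5167 [ 0.46513851 -0.00731795  0.33057661] [0.47051536 0.05928353 0.49766073] [ 2.18782475e-03  3.44338437e-04 -9.99997547e-01]
[0.47141131 0.05903183 0.49750769] [-0.01959284 -0.23938505 -0.970727  ]
7.381290011935764
```

```bash
echo '[{}, {}, {}, {}, {}]' | python3 jog.py && cat >> h.py <<'E'
def pins(n,c,guess,z,r=8):
    """sub-pixel bright tip inside dark ring: centroid of dark blob in upscaled crop + report"""
    pass
E
python3 - <<'E'
from h import *
for k in(0,1):
    c=cal("wrist"); im=save("wrist",f"pics/w6{k}.png"); g=cv2.cvtColor(im,cv2.COLOR_RGB2GRAY).astype(int)
    y=-.093;b=np.array([.4975,-.0406]);Rm=np.array([[np.cos(y),-np.sin(y)],[np.sin(y),np.cos(y)]])
    q=proj(c,[[*(b+Rm@[-.035,s]),.048] for s in(.045,-.045)]); print(-c[2].T@c[3]); print(q)
for u,v in q.round().astype(int): print(u,v); print(g[v-8:v+9,u-8:u+9])
E
```

```text
t: 6.98
tool_pos: [0.4654, -0.008, 0.3294]
ee_rot: [0.0, 0.74, 0.673, -0.0]
force: [-0.7, 0.1, 0.2]
opening: 0.0262
grasp_force: 0.0
[0.47129639 0.05884988 0.49634438]
[[259.8415071  156.11047803]
 [259.89160408 207.70337279]]
[0.471198   0.05888943 0.49638023]
[[259.8891528  156.1519186 ]
 [259.93095495 207.73918365]]
260 156
[[191 193 194 194 195 194 194 194 195 195 195 194 193 192 191 191 191]
 [192 194 192 193 195 195 195 194 193 193 192 195 194 192 191 191 192]
 [191 193 195 195 195 194 193 186 187 186 187 193 194 191 192 192 192]
 [192 195 194 196 194 189 177 161 152 154 165 182 190 193 190 191 192]
 [195 193 195 194 192 180 145 122 111 111 129 160 182 189 190 191 191]
 [192 192 194 194 189 163 124 102 104 107 113 135 171 188 189 191 193]
 [192 192 193 193 186 154 114 108 124 127 121 124 161 183 188 190 190]
 [191 193 194 193 184 145 113 124 148 153 130 123 155 181 188 191 191]
 [192 192 194 193 183 146 114 130 157 161 138 127 155 181 190 189 189]
 [193 194 193 194 186 155 118 122 142 147 133 137 167 184 189 190 191]
 [191 192 192 194 190 170 139 121 124 131 139 157 180 187 190
[... 952 characters left out ...]
182 182 176 146 114 125 147 148 130 124 160 180 184 185 184]
 [180 182 182 182 179 160 128 130 151 152 133 137 166 183 186 185 185]
 [179 182 183 182 182 174 148 137 141 143 139 158 176 185 185 187 183]
 [180 182 183 183 184 181 167 161 159 158 164 175 183 185 186 185 185]
 [181 182 183 183 184 182 178 180 182 180 181 184 184 185 185 183 183]
 [182 181 182 184 185 182 182 183 187 186 188 187 186 187 185 185 183]
 [181 182 182 183 183 184 182 184 187 187 186 186 187 187 184 185 185]
 [180 183 183 182 185 184 183 184 186 187 189 187 187 187 185 184 185]
 [179 178 180 180 182 180 181 182 184 185 183 181 184 184 181 182 182]
 [161 160 160 161 161 161 161 162 162 163 166 165 165 164 163 164 162]]
```

The pins are within 0.6 px of the model, giving pins_mid at about (0.463, -0.037) and yaw -0.093. I'll turn to the placing orientation here and measure the pins again, so that any camera bias cancels against the plate view.

```bash
echo '[{"drz":-0.12}, {"drz":-0.24}, {"drz":-0.36}, {"drz":-0.48}, {"drz":-0.6}]' | python3 jog.py 0.05 >/dev/null && echo '[{"drz":-0.12}, {"drz":-0.24}, {"drz":-0.36}, {"drz":-0.48}, {"drz":-0.6}]' | python3 jog.py >/dev/null && echo '[{"drz":-0.12}, {"drz":-0.24}, {"drz":-0.37}, {"drz":-0.37}, {"drz":-0.37}]' | python3 jog.py && echo '[{}, {}, {}, {}, {}]' | python3 jog.py >/dev/null && python3 - <<'E'
from h import *
np.set_printoptions(linewidth=200)
c=cal("wrist"); im=save("wrist",f"pics/w7.png"); g=cv2.cvtColor(im,cv2.COLOR_RGB2GRAY).astype(int)
y=-.093;b=np.array([.463,-.037]);Rm=np.array([[np.cos(y),-np.sin(y)],[np.sin(y),np.cos(y)]])
q=proj(c,[[*(b+Rm@[0,s]),.048] for s in(.045,-.045)]); print(-c[2].T@c[3]); print(q)
for u,v in q.round().astype(int): print(u,v); print(g[v-7:v+8,u-7:u+8])
delta([.463,-.037,.33],y+np.pi/2);delta([.4327,.3553,.20],-.2115+np.pi/2)
E
```

```text
t: 8.33
tool_pos: [0.4651, -0.0079, 0.3295]
ee_rot: [-0.0, 0.05, 0.999, -0.0]
force: [-0.1, 0.1, 0.3]
opening: 0.0501
grasp_force: 0.0
[ 0.39863819 -0.00053112  0.49657481]
[[268.48292014 165.43933355]
 [214.99992611 165.56301402]]
268 165
[[181 181 182 182 181 182 183 183 182 183 182 183 181 183 183]
 [181 182 181 182 182 180 178 178 180 182 183 183 183 183 184]
 [183 183 184 181 174 162 152 148 154 171 180 184 184 185 183]
 [182 181 180 180 157 125 109 103 112 140 166 181 183 183 183]
 [182 181 181 173 135  97  81  79  83 105 146 172 182 182 182]
 [184 182 182 170 125  87  81  86  87  92 127 166 180 182 185]
 [183 185 184 170 124  88  94 110 110 103 121 159 179 181 183]
 [181 182 184 171 129  99 117 136 138 122 118 154 178 182 182]
 [182 183 182 172 137 110 127 149 150 132 125 158 177 182 182]
 [182 180 180 175 151 118 119 137 137 128 135 165 180 181 180]
 [177 179 180 177 165 142 125 128 132 135 152 174 179 180 181]
 [178 179 179 179 175 166 156 153 156 159 169 176 179 179 180]
 [179 180 178 178 177 177 175 175 175 177 178 180 181 180 178]
 [179 178 178 179 177 177 180 179 180 180
[... 490 characters left out ...]
137 117 132 136 123 101  87  90 119 161 176]
 [179 180 179 171 145 125 141 148 133 110  99 114 144 166 177]
 [179 180 178 175 159 137 138 140 128 114 122 145 165 174 176]
 [181 180 181 179 171 156 137 133 125 130 147 168 176 179 178]
 [178 179 178 179 177 171 158 153 152 156 168 175 179 177 177]
 [179 178 178 177 176 177 174 173 172 173 176 177 178 176 177]
 [178 178 178 177 178 179 178 177 178 178 176 177 177 178 177]
 [177 176 176 177 178 176 176 177 176 176 179 177 177 176 178]
 [176 175 175 175 176 179 176 176 175 175 176 177 177 174 175]]
shift [-0.0007 -0.0294 -0.0004] turn [-0.      0.     -0.0031] q7 1.43 t 8.8
shift [0.0671 0.3582 0.1295] turn [-0.      0.      0.1154] q7 1.43 t 8.8
```

View pics/w7.png

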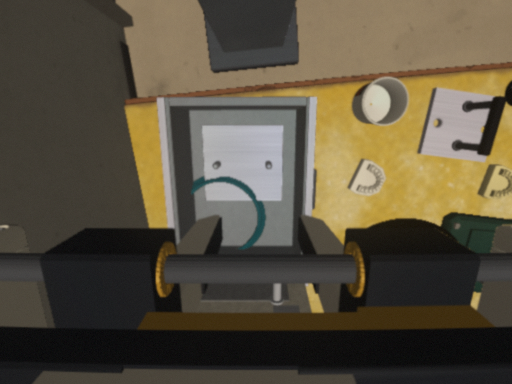

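The view shows the box interior with the pins at (268,166) and (215,166), and the plate at (463,122). The pins sit at (0.4635, -0.037). Next I'll move over the plate.

```bash
echo '[{"dx":0.008, "dy":0.038}, {"dx":0.015, "dy":0.076}, {"dx":0.022, "dy":0.114}, {"dx":0.03, "dy":0.152}, {"dx":0.037, "dy":0.19}]' | python3 jog.py 0.05 >/dev/null && echo '[{"dx":0.008, "dy":0.038, "dz":0.008, "drz":0.06}, {"dx":0.015, "dy":0.076, "dz":0.016, "drz":0.115}, {"dx":0.022, "dy":0.114, "dz":0.024, "drz":0.115}, {"dx":0.03, "dy":0.15, "dz":0.036, "drz":0.115}, {"dx":0.03, "dy":0.168, "dz":0.036, "drz":0.115}]' | python3 jog.py > /dev/null && echo '[{}, {}, {}, {}, {}]' | python3 jog.py  && python3 - <<'E'
from h import *
np.set_printoptions(linewidth=200)
c=cal("wrist"); im=save("wrist",f"pics/w8.png"); g=cv2.cvtColor(im,cv2.COLOR_RGB2GRAY).astype(int)
y=-.2115;b=np.array([.4332,.3565]);Rm=np.array([[np.cos(y),-np.sin(y)],[np.sin(y),np.cos(y)]])
q=proj(c,[[*(b+Rm@[0,s]),.012] for s in(.045,-.045)]); print(-c[2].T@c[3]); print(q)
for u,v in q.round().astype(int): print(u,v); print(g[v-10:v+11,u-10:u+11])
delta([*b,.294],y+np.pi/2)
E
```

```text
t: 10.05
tool_pos: [0.4331, 0.3538, 0.294]
ee_rot: [0.0, 0.106, 0.994, 0.0]
force: [0.5, 0.1, -0.1]
opening: 0.05
grasp_force: 0.0
[0.36772594 0.36850123 0.46097667]
[[287.52225515 164.75737174]
 [234.03373133 164.74755728]]
288 165
[[179 178 179 178 177 178 178 177 178 179 178 177 179 179 178 179 178 178 179 178 176]
 [178 178 180 178 178 178 177 179 179 180 178 178 177 179 178 178 176 179 179 178 178]
 [179 178 178 179 177 176 179 178 178 179 179 177 178 179 178 178 178 179 179 177 174]
 [178 178 176 175 175 175 175 175 177 176 176 176 175 176 177 175 177 177 177 178 173]
 [174 175 175 174 174 175 175 175 174 172 170 173 174 175 175 175 175 176 175 175 174]
 [176 175 174 175 175 177 174 169 167 163 161 161 162 166 171 177 175 176 177 175 171]
 [177 180 178 178 177 175 172 164 160 155 154 152 153 156 164 174 177 179 176 177 174]
 [178 179 178 178 178 171 164 158 155 154 151 150 150 146 150 167 179 176 178 179 177]
 [178 176 177 176 176 167 159 156 154 153 151 152 150 144 138 155 173 178 178 178 173]
 [176 175 177 175 173 163 156 154 154 152 153 152 152 142 129 143 167 175 176 178 17
[... 2173 characters left out ...]
 180 179 180]
 [164 174 179 180 179 178 172 158 139 123 120 123 128 137 153 167 175 181 180 180 179]
 [161 175 178 180 180 178 179 174 163 151 144 143 150 157 167 175 178 177 179 179 178]
 [160 173 179 178 180 178 177 179 177 172 170 169 171 178 177 179 179 179 179 180 180]
 [156 174 179 179 180 179 180 179 181 177 177 179 179 180 180 180 180 181 180 180 180]
 [157 174 180 180 182 182 181 181 181 182 181 181 180 180 181 182 183 182 181 180 181]
 [160 174 180 182 182 184 183 182 183 181 183 182 181 184 183 180 182 184 182 180 180]
 [160 175 181 181 181 183 183 181 183 181 183 182 182 181 180 182 181 180 181 182 182]]
shift [ 0.0004  0.0025 -0.    ] turn [ 0.0004  0.0005 -0.001 ] q7 0.6 t 10.1
```

View pics/w8.png

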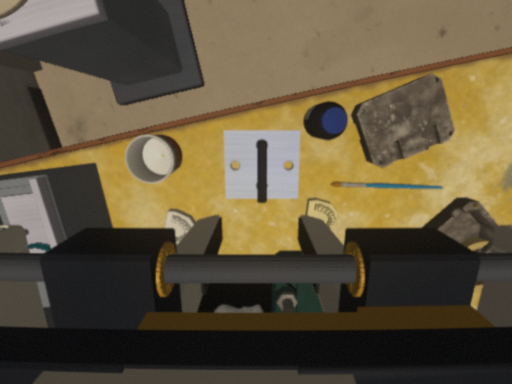

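Holes are at (288,165) and (234.5,165), giving a plate centre of (0.4338, 0.3573) and yaw -0.2115, which matches the top view. I'll descend to grasp it.

```bash
echo '[{"dy":0.0034, "dz":0.04, "drz":-0.001}, {"dy":0.0034, "dz":0.08, "drz":-0.001}, {"dy":0.0034, "dz":0.12, "drz":-0.001}, {"dy":0.0034, "dz":0.155, "drz":-0.001}, {"dy":0.0034, "dz":0.18, "drz":-0.001}]' | python3 jog.py 0.05 >/dev/null && echo '[{"dz":0.025}, {"dz":0.045}, {"dz":0.057}, {"dz":0.057}, {"dz":0.057}]' | python3 jog.py && python3 -c "
from h import *
delta([.4338,.3573,.057],-.2115+np.pi/2)"
```

```text
t: 10.93
tool_pos: [0.4335, 0.3578, 0.0565]
ee_rot: [-0.0, 0.105, 0.994, -0.0]
force: [-0.6, -0.6, 0.1]
opening: 0.05
grasp_force: 0.0
shift [-0.0004 -0.0004 -0.0005] turn [-0.0009 -0.0004  0.0009] q7 0.615 t 10.9333
```

```bash
echo '[{}, {}, {}, {}, {}]' | python3 jog.py 0 45 && echo '[{}, {}, {"dz":-0.01}, {"dz":-0.02}, {"dz":-0.03}]' | python3 jog.py && echo '[{"dz":-0.03}, {"dz":-0.07}, {"dz":-0.11}, {"dz":-0.15}, {"dz":-0.18}]' | python3 jog.py && python3 -c "
from h import *
delta([.4638,-.037,.265],-.093+np.pi/2);save('top','pics/top9.png')"
```

```text
t: 11.35
tool_pos: [0.4336, 0.3586, 0.0572]
ee_rot: [0.0, 0.105, 0.995, 0.0]
force: [0.7, -0.6, -0.2]
opening: 0.0211
grasp_force: 0.0
t: 11.77
tool_pos: [0.4331, 0.3583, 0.0872]
ee_rot: [-0.0, 0.105, 0.995, -0.0]
force: [-0.1, 0.7, -6.0]
opening: 0.0133
grasp_force: 45.0
t: 12.18
tool_pos: [0.4334, 0.3583, 0.2708]
ee_rot: [0.001, 0.105, 0.994, 0.001]
force: [0.6, 0.3, -7.0]
opening: 0.0135
grasp_force: 45.0
shift [-0.1121 -0.3803  0.005 ] turn [ 0.0024  0.0017 -0.1169] q7 0.6 t 12.1833
```

```bash
echo '[{"dx":-0.01, "dy":-0.035}, {"dx":-0.02, "dy":-0.07}, {"dx":-0.032, "dy":-0.105}, {"dx":-0.043, "dy":-0.142}, {"dx":-0.054, "dy":-0.18}]' | python3 jog.py >/dev/null && echo '[{"dx":-0.01, "dy":-0.035, "drz":-0.03}, {"dx":-0.02, "dy":-0.07, "drz":-0.06}, {"dx":-0.032, "dy":-0.105, "drz":-0.09}, {"dx":-0.043, "dy":-0.142, "drz":-0.117}, {"dx":-0.054, "dy":-0.18, "drz":-0.117}]' | python3 jog.py >/dev/null && echo '[{}, {}, {}, {}]' | python3 jog.py && python3 -c "
from h import *
delta([.4632,-.0367,.265],-.093+np.pi/2)
A=rot();o=ctrl.observe();p=o['tool_pos'];c=cal('wrist')
print(proj(c,[p+A@[0,s,.045] for s in(.045,-.045)]), proj(c,[[.4638+.0042,-.037+.0448,.048],[.4638-.0042,-.037-.0448,.048]]))
save('wrist','pics/w10.png')
"
```

```text
t: 13.4
tool_pos: [0.4638, -0.0151, 0.2667]
ee_rot: [-0.0, 0.046, 0.999, 0.0]
force: [0.2, 1.2, -7.0]
opening: 0.0132
grasp_force: 45.0
shift [-0.0014 -0.0216  0.0017] turn [ 0.0005 -0.      0.0018] q7 1.457 t 13.4
[[313.09423292 207.53617308]
 [204.28418232 207.39099147]] [[274.96128373 172.94102694]
 [213.1671859  172.73805565]]
```

View pics/w10.png

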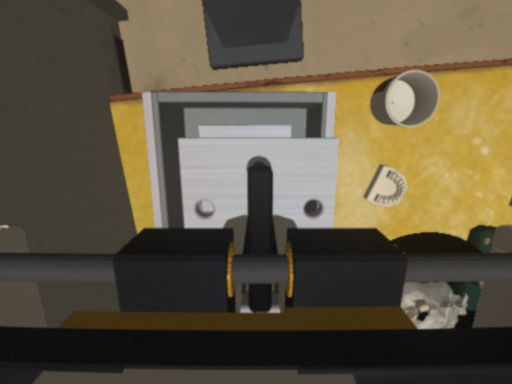

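The held plate shows both holes at about (313,208) and (204.5,208), within 0.5 px of the prediction. I'll move above the pins, then check before lowering.

```bash
echo '[{"dx":-0.0005, "dy":-0.008}, {"dx":-0.001, "dy":-0.016, "drz":0.001}, {"dx":-0.0013, "dy":-0.0219, "drz":0.0018}, {"dx":-0.0013, "dy":-0.0219, "drz":0.0018}]' | python3 jog.py >/dev/null && echo '[{"dz":0.03}, {"dz":0.06}, {"dz":0.09}, {"dz":0.09}, {"dz":0.09}]' | python3 jog.py && python3 - <<'E'
from h import *
delta([.4633,-.0370,.077],-.093+np.pi/2)
np.set_printoptions(linewidth=220)
A=rot();o=ctrl.observe();p=o['tool_pos'];c=cal('wrist')
q=proj(c,[p+A@[0,s,.045] for s in(.045,-.045)]);print(q)
print(proj(c,[[.4638+.0042,-.037+.0448,.048],[.4638-.0042,-.037-.0448,.048]]))
im=save('wrist','pics/w11.png')
b=[cv2.resize(im[v-30:v+31,u-30:u+31],(390,390),interpolation=cv2.INTER_CUBIC) for u,v in q[::-1].round().astype(int)]
cv2.imwrite('pics/c11.png',np.hstack(b)[:,:,::-1])
E
```

```text
t: 14.2
tool_pos: [0.4626, -0.0383, 0.176]
ee_rot: [-0.002, 0.047, 0.999, -0.0]
force: [-0.0, -0.1, -5.3]
opening: 0.0138
grasp_force: 45.0
shift [-0.0009  0.0014  0.099 ] turn [-0.0006 -0.0034 -0.002 ] q7 1.554 t 14.2
[[313.10607812 207.5813536 ]
 [204.29423722 207.43326543]]
[[300.19315856 186.64502406]
 [220.39957393 186.63873892]]
```

View pics/c11.png

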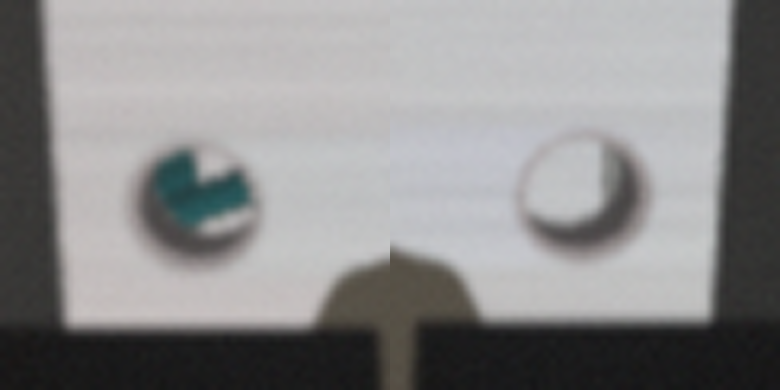

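The holes are a steady 0.6 mm ahead of the TCP line. A teal ring also shows up inside the box, so I'll check its height against the plate's landing area before lowering.

```bash
python3 - <<'E'
from h import *
import glob
for f in("w4","w60","w7","top4","top9","w11"):
    im=cv2.imread(f"pics/{f}.png");h=cv2.cvtColor(im,cv2.COLOR_BGR2HSV)
    m=cv2.inRange(h,(80,90,40),(100,255,200)); 
    n,l,s,_=cv2.connectedComponentsWithStats(m); 
    print(f,[tuple(map(int,r)) for r in s[1:] if r[4]>25])
im=cv2.imread("pics/w7.png")[95:255,150:330];a=cv2.resize(im,(450,400),interpolation=cv2.INTER_CUBIC)
im=cv2.imread("pics/top4.png")[140:260,310:415];b=cv2.resize(im,(350,400),interpolation=cv2.INTER_CUBIC)
cv2.imwrite("pics/c12.png",np.hstack([a,b]))
E
```

```text
w4 [(277, 158, 76, 59, 622), (342, 222, 7, 7, 32)]
w60 [(274, 157, 75, 69, 640)]
w7 [(191, 178, 74, 71, 631)]
top4 []
top9 []
w11 [(199, 202, 13, 10, 68)]
```

View pics/c12.png

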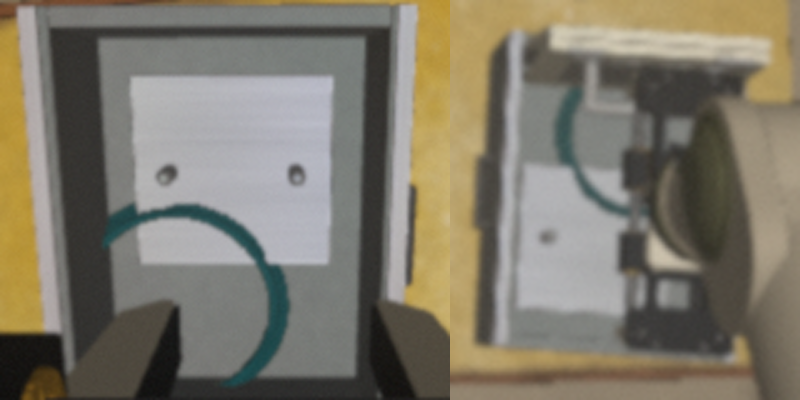

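The teal ring steps along with the base edges like a flat marking, so the plate should still seat. Lowering with force feedback will confirm that.

```bash
echo '[{"dx":-0.0005, "dy":0.0012, "dz":0.02}, {"dx":-0.0007, "dy":0.0012, "dz":0.04}, {"dx":-0.0007, "dy":0.0012, "dz":0.055, "drz":-0.002}, {"dx":-0.0007, "dy":0.0012, "dz":0.063, "drz":-0.002}, {"dx":-0.0007, "dy":0.0012, "dz":0.063, "drz":-0.002}]' | python3 jog.py && echo '[{}, {}, {}]' | python3 jog.py && python3 - <<'E'
from h import *
delta([.4632,-.0370,.077],-.093+np.pi/2)
c=cal('wrist');print("pin tips",proj(c,[[.4638+.0042,-.037+.0448,.048],[.4638-.0042,-.037-.0448,.048]]))
im=save('wrist','pics/w13.png');b=[cv2.resize(im[178:239,u-30:u+31],(390,390),interpolation=cv2.INTER_CUBIC) for u in(204,313)]
cv2.imwrite('pics/c13.png',np.hstack(b)[:,:,::-1])
E
```

```text
t: 14.67
tool_pos: [0.4647, -0.037, 0.1138]
ee_rot: [0.0, 0.046, 0.999, 0.0]
force: [0.3, -0.1, -7.3]
opening: 0.0132
grasp_force: 45.0
t: 14.92
tool_pos: [0.4649, -0.0371, 0.1147]
ee_rot: [0.001, 0.046, 0.999, 0.0]
force: [1.1, 0.9, -6.5]
opening: 0.0138
grasp_force: 45.0
shift [ 0.0018 -0.0001  0.0377] turn [0.0003 0.0021 0.0003] q7 1.586 t 14.9167
pin tips [[308.48446807 199.0291266 ]
 [208.96219145 198.82507511]]
```

View pics/c13.png

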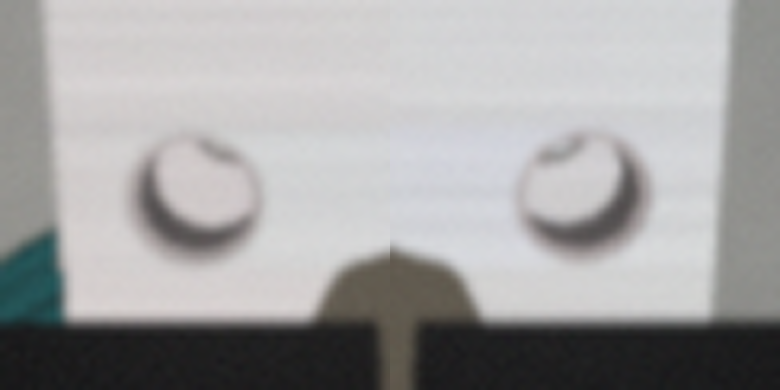

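The pin tips show symmetrically inside both holes, near (220,150) and (562,150), so y is aligned. x needs 1.8 mm, then I'll lower slowly.

```bash
echo '[{"dx":0.001}, {"dx":0.0018}, {"dx":0.0018}, {"dx":0.0018, "dz":0.004}, {"dx":0.0018, "dz":0.007}]' | python3 jog.py && python3 -c "
from h import *
delta([.4632,-.0370,.077],-.093+np.pi/2)"
```

```text
t: 15.38
tool_pos: [0.4624, -0.0368, 0.1063]
ee_rot: [0.0, 0.046, 0.999, 0.0]
force: [-0.4, -0.1, -6.9]
opening: 0.0136
grasp_force: 45.0
shift [-0.0008 -0.0001  0.0293] turn [0.0001 0.0004 0.0005] q7 1.589 t 15.3833
```

```bash
echo '[{"dx":-0.0006, "dz":0.002}, {"dx":-0.0006, "dz":0.004}, {"dx":-0.0006, "dz":0.006}, {"dx":-0.0006, "dz":0.008}, {"dx":-0.0006, "dz":0.01}]' | python3 jog.py && echo '[{"dz":0.001}, {"dz":0.002}, {"dz":0.003}, {"dz":0.003}]' | python3 jog.py
```

```text
t: 15.8
tool_pos: [0.463, -0.037, 0.0963]
ee_rot: [-0.0, 0.046, 0.999, -0.0]
force: [-0.2, -0.6, -6.3]
opening: 0.0137
grasp_force: 45.0
t: 16.13
tool_pos: [0.4629, -0.0369, 0.0934]
ee_rot: [-0.0, 0.046, 0.999, -0.0]
force: [0.4, -0.5, -5.8]
opening: 0.0135
grasp_force: 45.0
```

The plate is over the pins with no contact force, so I'll continue down.

```bash
echo '[{"dz":0.003}, {"dz":0.006}, {"dz":0.009}, {"dz":0.012}, {"dz":0.0135}]' | python3 jog.py && echo '[{"dz":0.001}, {"dz":0.002}, {"dz":0.003}, {"dz":0.003}]' | python3 jog.py
```

```text
t: 16.55
tool_pos: [0.4628, -0.0369, 0.0795]
ee_rot: [-0.0, 0.046, 0.999, -0.0]
force: [0.0, 0.5, -6.6]
opening: 0.0133
grasp_force: 45.0
t: 16.88
tool_pos: [0.463, -0.0376, 0.0774]
ee_rot: [0.0, 0.047, 0.999, -0.0]
force: [-0.6, -2.2, 2.3]
opening: 0.0135
grasp_force: 45.0
```

Contact came at 0.0774, against 0.077 expected when seated. I'll release and rise.

```bash
echo '[{"dz":0.001}, {"dz":0.001}]' | python3 jog.py && echo '[{}, {}, {}, {}, {}]' | python3 jog.py .045 && echo '[{"dz":-0.01}, {"dz":-0.03}, {"dz":-0.07}, {"dz":-0.11}, {"dz":-0.15}]' | python3 jog.py && echo '[{"dz":-0.03}, {"dz":-0.07}, {"dz":-0.1}, {"dz":-0.1}, {"dz":-0.1}]' | python3 jog.py && python3 - <<'E'
from h import *
c=cal('wrist');save('wrist','pics/w14.png')
o=np.array([.4638,-.037,.032]);y=-.093;Rm=R.from_euler('z',y).as_matrix()
print("corners if seated",proj(c,[o+Rm@[a*.0575,b*.0625,0] for a,b in((-1,-1),(-1,1),(1,1),(1,-1))]).round(1))
print("pin tips",proj(c,[o+Rm@[0,s*.045,.016] for s in(1,-1)]).round(1))
E
```

```text
t: 17.05
tool_pos: [0.463, -0.0376, 0.0771]
ee_rot: [0.001, 0.047, 0.999, -0.0]
force: [-3.1, -4.1, 15.9]
opening: 0.0134
grasp_force: 45.0
t: 17.47
tool_pos: [0.4631, -0.0368, 0.076]
ee_rot: [0.0, 0.046, 0.999, 0.0]
force: [0.8, -0.2, -0.6]
opening: 0.0419
grasp_force: 0.0
t: 17.88
tool_pos: [0.4622, -0.037, 0.2275]
ee_rot: [-0.001, 0.046, 0.999, -0.0]
force: [1.4, -0.0, -0.6]
opening: 0.0447
grasp_force: 0.0
t: 18.3
tool_pos: [0.4635, -0.0368, 0.3274]
ee_rot: [0.002, 0.046, 0.999, 0.0]
force: [0.8, -0.3, -0.5]
opening: 0.0448
grasp_force: 0.0
corners if seated [[221.8 129.4]
 [296.2 129.6]
 [293.9 195.6]
 [223.8 195.5]]
pin tips [[285.8 164.9]
 [232.  164.8]]
```

View pics/w14.png

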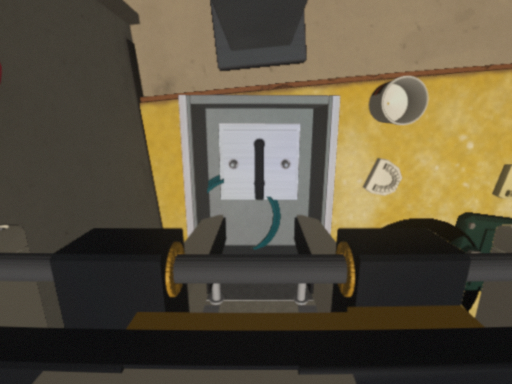

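The wrist view shows the plate in the box with a pin through each hole at (233,164) and (285,164), the door still folded, and the gripper clear. I'm handing the job in.

```bash
python3 -c "
from cell import ctrl, eyes, workorder
print(workorder.sign_off())"
```

```text
the job is handed in; nothing more can be done
None
```

The job is handed in at about 18 s: the bifold door is folded back to its stop and left open, and the mould plate was lowered over both pins onto the base, then released with the gripper clear.

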